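# Start the pump priming run from the control boxes

### The arm

A 7-joint arm with a two-finger parallel gripper is mounted at the origin on a cart in front of the work surface, level with it; the furniture and walls round the work are solid. World frame = base frame: x ahead of the robot, y to its left, z up, the work surface at z = 0. Lengths are in m, angles in rad, forces in N, time in s.
With the tool pointing down it reaches from about 0.4 to 0.925 m from the base axis. Payload 5.6 kg.
Tool frame: the origin (TCP) lies on the centre line of the jaws, within the pads' length; the fingertips stand ahead of it and the grasp point (between the pads) is the TCP (tcp_to_tips is the x of the fingertips in the tool frame, in m); x points along the fingers, z is the direction in which the jaws open and shut, and the axes are right-handed (so a half turn about x gives the same grasp; the last joint's range is limited). The gripper opens to 85 mm and grips with 20 to 120 N. Pads are 22 mm wide; open, the fingers measure 114 mm over their backs; the gripper's body (76 mm by 85 mm) begins 54 mm behind the grasp point. The pads swing forward as they close: fully open they stand 13 mm farther back than shut.
Start: joints at [1.156, 0.468, -0.012, 1.603, 0.006, 1.071, -0.056], TCP at [0.236, -0.606, 0.224] pointing down, gripper open.
Joint ranges: [-2.53, 2.53], [-0.31, 2.02], [-1.57, 1.55], [0.28, 2.44], [-1.29, 4.43], [0.15, 1.84], [-2.92, 2.92]. Speed limits (rad/s): [2.57, 2.57, 3.14, 3.14, 3.14, 3.14, 3.14].

### API

Orientations are given as a unit quaternion [w, x, y, z].
In Python, from cell import read_state, camera, calibration, finish_job, tcp_to_tips gives the robot as it stands.
- The arm moves only by the tool servo_tool, never from a script. Its argument "plan" is a list of rows, each a list of 3 entries, a list of its own where there are three numbers: the opening, from 0 (shut) to 1 (fully open), then the shift along the tool's x, y, z in mm, then the turn about the tool's x in rad. In form: [[fingers, [x, y, z], yaw], ...]. A call has 1 to 8 rows; each row shifts and turns the pose as measured when the row begins, along the tool's axes as they then stand; what a row does not reach is not made up. A row lasts 1/8 s, in which the tool goes at most 62.5 mm and 10.7 degrees, less where a joint would pass 70% of its speed; a pose out of reach is approached as far as the arm can. A call with a gripper value outside its range is refused whole. The fingers move at their own pace and stop on an object; "force" is the grip in N (left out, the last holds). Time passes only in rows, so rows that do not move let the fingers close. It gives the time, the measured TCP pose, the force and the opening at its end, in the units of the state.
- read_state(): the state, without advancing time (a new reading comes with each control period).
- camera(name): name is "side" or "top" or "wrist"; returns (picture, depth): 420x560x3 uint8, red, green, blue; 420x560 float32, m along the optical axis (not along the pixel's ray), 0 where there is no reading.
- calibration(name): a dict with "intrinsics" (3x3 intrinsics, pixels), "pose" (4x4, takes a point from camera to world coordinates). Camera axes: x right, y up, looking along -z (the intrinsics and any distortion apply to the point x, -y, -z); pixel columns grow to the right and rows downward; lengths in m; the calibration is good to about 2 mm. The wrist camera is an equidistant fisheye: a pixel r from the principal point sees the ray r / f radians off the axis. A picture is of the moment at which its call begins: read the wrist's pose just before it. calibration takes no time and is no camera call; for the wrist camera it gives the pose at the moment of the call.
- finish_job(): hands the job in, once; it reports no verdict.
The state is a dict: "time": time; "q": joint angles; "qvel": joint speeds; "effort": joint torques, N m; "tool_pos": TCP position; "tool_rot": TCP orientation; "contact_force": force on the tool from outside, world axes, zero at the start; "wrist_torque": the same for the moment, N m; "width": finger opening in m.
Only numpy, scipy, OpenCV 4.12 (cv2) and the standard library are available. Lean on these libraries where they do the work, as an engineer would, in place of code of your own. Each camera call takes 0.05 s, during which the arm holds its last target. There are 200 camera calls.

### The job

Start the dosing pump's priming run from the four small control boxes, only pressing with the fingertips: first push down the raised end of the rocker switch until it has rocked fully over, next push the round button all the way in so that it stays in, then press the wide bar key all the way down and finish while still holding it down (firmly, but without leaning hard on it). Do not pick up, shove or tip any box, do not press the square key, and leave the things between, beside and behind the boxes where they are.

Things in the scene. Friction and masses are not known exactly. Their poses are not given: they have to be found in the camera images.
- rocker_box: Grey plastic control box with a grey lid, 72 (its x) x 62 (its y) x 42 mm high, about 0.5 kg, loose on the worktop on its flat underside; origin at the centre of its underside, z up, x pointing away from the robot (turned by up to 0.3 rad). Left-to-right order of the four boxes varies. Carries the rocker switch in the middle of its lid.
- round_box: Grey plastic control box with a grey lid, 72 (its x) x 62 (its y) x 42 mm high, about 0.5 kg, loose on the worktop on its flat underside; origin at the centre of its underside, z up, x pointing away from the robot (turned by up to 0.3 rad). Left-to-right order of the four boxes varies. Carries the round push button in the middle of its lid.
- bar_box: Grey plastic control box with a grey lid, 72 (its x) x 62 (its y) x 42 mm high, about 0.5 kg, loose on the worktop on its flat underside; origin at the centre of its underside, z up, x pointing away from the robot (turned by up to 0.3 rad). Left-to-right order of the four boxes varies. Carries the wide bar key in the middle of its lid.
- square_box: Grey plastic control box with a grey lid, 72 (its x) x 62 (its y) x 42 mm high, about 0.5 kg, loose on the worktop on its flat underside; origin at the centre of its underside, z up, x pointing away from the robot (turned by up to 0.3 rad). Left-to-right order of the four boxes varies. Carries the square key in the middle of its lid; not to be used.
- rocker (a joint): Rocker switch, rad: about 0 = off, 0.40 = fully rocked over (on). White V-shaped rocker, 50 mm long (box x) and 28 mm wide, hinged across its middle. At the start the half away from the robot (box +x) is the raised one, sloping up to about 57 mm above the worktop at its outer end, 23 mm from the middle; fully over, that half lies level, about 48 mm above the worktop. Its friction (about 3 N at the middle of the half, 2 N at its end) makes it stay where it is left.
- rocker_raised_end (a point): Point on the top of the rocker's raised half, in the middle of its width, 15 mm from the hinge line; moves with the rocker. Press down here, or up to 8 mm farther out.
- round_button (a joint): Round button, m: 0 = out, 0.007 = fully in. White cylinder 31 mm in diameter in a black collar 41 mm wide and about 4 mm high. Takes about 3 N and stays where it is left; fully in, its top still stands about 3.5 mm above its collar.
- round_top (a point): Centre of the round button's top face, 56 mm above the worktop when out; moves with the button.
- bar_key (a joint): Bar key, m: 0 = up, 0.007 = fully down. White bar 20 mm (box x) x 50 mm (box y) in a black bezel 3 mm high. Springs back when released; takes 2 N to start and about 4.6 N to hold fully down.
- bar_top (a point): Centre of the bar key's top face, 56 mm above the worktop when up; moves with the key.
- square_key (a joint): Square key, m: 0 = up, 0.007 = fully down, sprung like the bar key. White, 30 x 30 mm. Must not be pressed.
- square_top (a point): Centre of the square key's top face, 56 mm above the worktop; moves with the key.
- weight: Bystander: small metal knob weight, 21 mm wide, 22 mm high, standing in a gap between two boxes; origin at the centre of its underside.
- vial: Bystander: small sample vial with white cap, 27 mm wide, 40 mm high, standing in a gap between two boxes; origin at the centre of its underside.
- terminal: Bystander: light grey terminal block, 18 x 52 mm, 20 mm high, in a gap between two boxes; origin at the centre of its underside.
- dish: Bystander: clear flat dish, 65 mm wide, 15 mm high, behind the boxes; origin at the centre of its underside.
- tape: Bystander: roll of tape lying flat, 68 mm wide, 18 mm high, behind the boxes; origin at the centre of its underside.
- hexkeys: Bystander: red hex key holder, 22 x 86 mm, 23 mm high, beside the rightmost box; origin at the centre of its underside.
There are look-alikes about, which are no part of the job. Leave any yellow look-alike of the round_box alone.

How it is judged:
On the way, in this order (a step that is already met when the one before it is completed fails the run):
1. the rocker is fully rocked over (value of joint rocker above 0.33 rad), for 0.2 s.
2. then the round button is fully in (value of joint round_button above 0.005 m), for 0.2 s.
3. then the bar key is held fully down (value of joint bar_key above 0.005 m and contact force between the fingers and bar_box above 1.5 N), for 0.2 s.
At the end, for the whole second after the job is handed in: Fingers hold the bar key at least 5 of 7 mm down, with 1.5 to 25 N on its box; rocker over (above 0.33 rad), round button in (at least 5 mm), square key up (under 2 mm); no box lifted 6 mm or moved 20 mm, no bystander moved 15 mm (all of step 3 and value of joint rocker above 0.33 rad and value of joint round_button above 0.005 m and value of joint square_key below 0.002 m and contact force between the fingers and bar_box below 25 N and height (world z) of each of rocker_box, round_box, bar_box, square_box below 0.006 m and distance of each of rocker_box, round_box, bar_box, square_box from where it was at the start of the episode below 0.02 m and distance of each of weight, vial, terminal, dish, tape, hexkeys from where it was at the start of the episode below 0.015 m); the arm keeps its last pose, push and grip.
It fails at once if the round button is pressed before the rocker is over, or the bar key before the round button is in ((value of joint round_button above 0.002 m and value of joint rocker below 0.33 rad) or (value of joint bar_key above 0.002 m and value of joint round_button below 0.005 m)).
It fails at once if the square key is pressed (value of joint square_key above 0.002 m).
It fails at once if a control box is lifted (height (world z) of any of rocker_box, round_box, bar_box, square_box above 0.006 m).
It fails at once if a control box is shoved more than 20 mm or tipped (distance of any of rocker_box, round_box, bar_box, square_box from where it was at the start of the episode above 0.02 m or angle between any of rocker_box, round_box, bar_box, square_box's own z axis and vertical above 0.15 rad).
It fails at once if a bystander is moved more than 15 mm (distance of any of weight, vial, terminal, dish, tape, hexkeys from where it was at the start of the episode above 0.015 m).
It also fails if it takes over 43 s, if anything falls off the work surface, if the arm or the gripper's body presses on something with over 40 N, if the wrist force passes 120 N, or if a joint passes its speed limit or range.

## Working session

There is one attempt and no reset: what is moved stays moved. The work goes in short steps, Python scripts to look and compute and a tool call to move; the robot and the scene stay as the last step left them, time stands still between calls to the robot, and variables do not carry over. Pictures are saved under pics/ and viewed, about 8 in all and at most 12, crops included, and the job is handed in when it is done.

Besides the shell and the picture viewer there is one more tool, called after "Request:" as name(argument=value, ...) on one line, values as JSON. servo_tool: Moves the arm, as the interface text tells. Its arguments: {"type":"object","properties":{"plan":{"type":"array"},"force":{"type":"number"}},"required":["plan"]}

```bash
mkdir -p pics; ls; python3 - <<'E'
from cell import *
import cv2,numpy as np
s=read_state(); print({k:np.round(v,3).tolist() for k,v in s.items()}, tcp_to_tips)
for n in("top","side"):
    p,d=camera(n); cv2.imwrite(f"pics/{n}0.png",p[:,:,::-1]); np.save(f"{n}d.npy",d); np.save(f"{n}p.npy",p)
    c=calibration(n); print(n,{k:np.round(v,3).tolist() for k,v in c.items()})
E
```

```text
pics
{'time': 0.0, 'q': [1.156, 0.468, -0.012, 1.604, 0.006, 1.071, -0.056], 'qvel': [-0.001, -0.002, -0.0, -0.001, 0.0, -0.001, -0.0], 'effort': [-0.0, -53.238, 0.022, -25.13, 0.011, 0.008, -0.0], 'tool_pos': [0.236, -0.605, 0.223], 'tool_rot': [0.583, 0.399, 0.584, -0.399], 'contact_force': [-0.16, -0.717, -0.858], 'wrist_torque': [0.0, 0.013, 0.01], 'width': 0.085} 0.019
top {'intrinsics': [[470.35, 0.0, 272.144], [0.0, 470.35, 212.772], [0.0, 0.0, 1.0]], 'pose': [[0.003, 0.988, -0.155, 0.275], [-1.0, 0.001, -0.013, 0.151], [-0.013, 0.155, 0.988, 1.593], [0.0, 0.0, 0.0, 1.0]]}
side {'intrinsics': [[495.103, 0.0, 268.819], [0.0, 495.103, 207.898], [0.0, 0.0, 1.0]], 'pose': [[0.891, 0.165, -0.422, -0.094], [-0.452, 0.372, -0.811, -0.983], [0.023, 0.914, 0.406, 0.633], [0.0, 0.0, 0.0, 1.0]]}
```

View pics/top0.png

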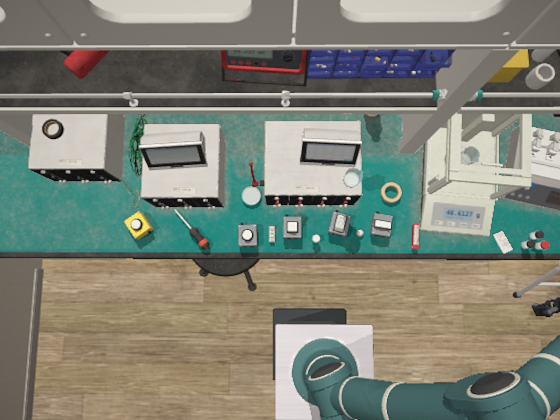

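View pics/side0.png

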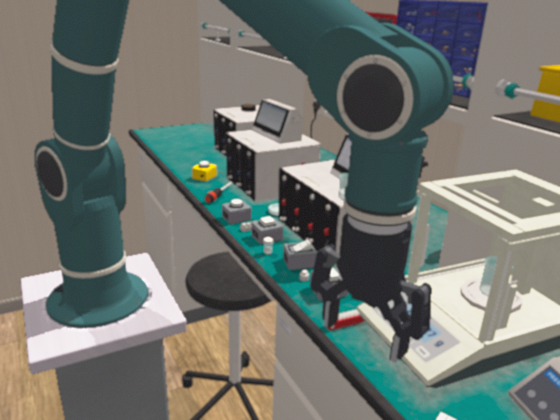

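Top view: the round-button candidates are the grey box at (247,235) and a yellow look-alike at (138,225), which I leave alone. The others appear to be square (292,227), rocker (340,223) and bar (382,225). I'll check these in a close crop and measure them.

```bash
cat > h.py <<'E'
import numpy as np,cv2
from cell import *
def ray(n,px,z,c=None):
    c=c or calibration(n); K,T=np.array(c["intrinsics"]),np.array(c["pose"])
    u=(px[0]-K[0,2])/K[0,0]; v=(px[1]-K[1,2])/K[1,1]
    if n=="wrist":
        r=np.hypot(u,v)+1e-12; d=np.array([u/r*np.sin(r),-v/r*np.sin(r),-np.cos(r)])
    else: d=np.array([u,-v,-1.])
    d=T[:3,:3]@d; o=T[:3,3]; return o+d*(z-o[2])/d[2]
def proj(n,P,c):
    K,T=np.array(c["intrinsics"]),np.array(c["pose"]); q=T[:3,:3].T@(np.array(P)-T[:3,3]); x,y,z=q[0],-q[1],-q[2]
    if n=="wrist":
        r=np.hypot(x,y)+1e-12; t=np.arctan2(r,z); return K[0,2]+K[0,0]*t*x/r,K[1,2]+K[1,1]*t*y/r
    return K[0,2]+K[0,0]*x/z,K[1,2]+K[1,1]*y/z
E
python3 - <<'E'
from h import *
p=np.load("topp.npy")
cv2.imwrite("pics/crop1.png",cv2.resize(p[195:260,225:425,::-1],None,fx=4,fy=4,interpolation=cv2.INTER_CUBIC))
hsv=cv2.cvtColor(p,cv2.COLOR_RGB2HSV)
m=((hsv[...,1]<60)&(hsv[...,2]>60)).astype(np.uint8); m[:200]=0;m[252:]=0;m[:,:225]=0;m[:,425:]=0
n,l,st,ce=cv2.connectedComponentsWithStats(m)
for i in range(1,n):
    if st[i,4]>15:
        r=cv2.minAreaRect(np.argwhere(l==i)[:,::-1].astype(np.float32)); print(st[i],np.round(ce[i],1),np.round(ray("top",ce[i],.045),3),np.round(r[1],0),round(r[2]))
E
```

```text
[243 200  17   6  69] [250.7 201.8] [0.555 0.243 0.045] [ 5. 16.] 90
[414 200  11  31 224] [420.6 213.7] [ 0.515 -0.321  0.045] [30. 10.] 90
[271 203  10   6  34] [276.3 205.5] [0.542 0.158 0.045] [9. 5.] 8
[282 203  11   4  22] [286.7 205.2] [0.543 0.123 0.045] [ 3. 10.] 90
[295 204  11   6  41] [299.6 206.2] [0.54  0.08  0.045] [10.  5.] 0
[317 204  15   5  47] [323.4 206. ] [0.54  0.    0.045] [14.  4.] 0
[334 204  14   7  46] [340.7 206.1] [ 0.54  -0.057  0.045] [ 5. 13.] 82
[328 212  23  25 418] [338.9 223.8] [ 0.481 -0.05   0.045] [19. 22.] 14
[370 213  23  25 433] [380.9 224.8] [ 0.478 -0.188  0.045] [20. 23.] 8
[283 216  19  23 403] [292.  226.9] [0.47  0.105 0.045] [22. 18.] 90
[238 224  20  23 405] [247.1 235.1] [0.442 0.254 0.045] [22. 19.] 90
[413 225   7  20  92] [416.  235.1] [ 0.444 -0.303  0.045] [19.  6.] 90
[269 226   6  17 100] [271.5 233.8] [0.447 0.173 0.045] [16.  5.] 90
[356 230   8   7  41] [359.5 232.9] [ 0.451 -0.117  0.045] [6. 6.] 45
[312 235   8   8  55] [315.6 238.3] [0.432 0.028 0.045] [7. 7.] 90
```

View pics/crop1.png

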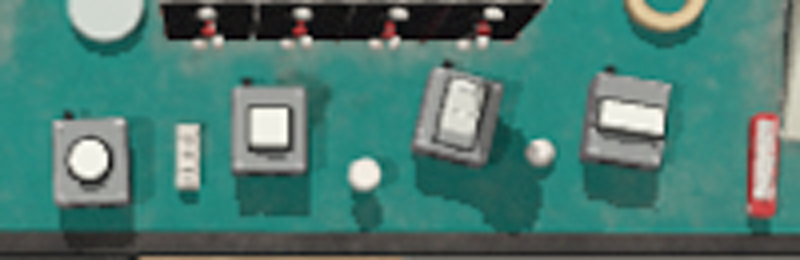

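Crop: round button (247,235), square key (292,227), rocker tilted clockwise (340,223), bar key (382,225). Next I check how much room the instruments behind leave, and the tool axes.

```bash
python3 - <<'E'
from h import *
from scipy.spatial.transform import Rotation as R
d=np.load("topd.npy"); c=calibration("top");K,T=np.array(c["intrinsics"]),np.array(c["pose"])
v,u=np.mgrid[0:420,0:560]; P=np.stack([(u-K[0,2])/K[0,0]*d,-(v-K[1,2])/K[1,1]*d,-d],-1)@T[:3,:3].T+T[:3,3]
print("d at boxes",[np.round(P[y,x],3).tolist() for x,y in[(247,235),(292,227),(335,230),(341,219),(382,225),(300,243)]])
for col in (180,220,280,310,340,380,440): print(col,[(r,*np.round(P[r,col],2).tolist()) for r in range(100,216,6)][::2])
for z in(.03,.06,.1,.15,.2,.3,.4):
    m=(P[...,2]>z)&(d>0)&(P[...,1]>-.27)&(P[...,1]<.4)&(P[...,0]>.5); print(z,"min x over area",np.round(np.percentile(P[m][:,0],[0.5,5]),3) if m.any() else None)
q=read_state()["tool_rot"]; print(np.round(R.from_quat([*q[1:],q[0]]).as_matrix(),3))
E
```

```text
d at boxes [[0.441, 0.253, 0.06], [0.468, 0.106, 0.062], [0.46, -0.037, 0.045], [0.495, -0.056, 0.055], [0.475, -0.189, 0.06], [0.42, 0.077, 0.005]]
180 [(100, 0.76, 0.41, 0.42), (112, 0.73, 0.41, 0.4), (124, 0.78, 0.46, 0.17), (136, 0.7, 0.44, 0.29), (148, 0.67, 0.44, 0.27), (160, 0.65, 0.45, 0.22), (172, 0.63, 0.46, 0.17), (184, 0.59, 0.45, 0.17), (196, 0.55, 0.45, 0.17), (208, 0.54, 0.49, 0.0)]
220 [(100, 0.76, 0.3, 0.41), (112, 0.73, 0.31, 0.4), (124, 0.84, 0.36, 0.0), (136, 0.75, 0.34, 0.16), (148, 0.71, 0.34, 0.15), (160, 0.67, 0.34, 0.15), (172, 0.63, 0.34, 0.14), (184, 0.6, 0.34, 0.13), (196, 0.56, 0.34, 0.13), (208, 0.54, 0.35, -0.0)]
280 [(100, 0.76, 0.15, 0.42), (112, 0.74, 0.15, 0.39), (124, 0.78, 0.15, 0.16), (136, 0.74, 0.15, 0.17), (148, 0.7, 0.15, 0.16), (160, 0.66, 0.15, 0.17), (172, 0.63, 0.15, 0.16), (184, 0.59, 0.15, 0.17), (196, 0.55, 0.15, 0.17), (208, 0.54, 0.15, 0.0)]
310 [(100, 0.76, 0.07, 0.42), (112, 0.73, 0.07, 0.4), (124, 0.78, 0.05, 0.16), (136, 0.71, 0.06, 0.28), (148, 0.68, 0.06, 0.25), (160, 0.66, 0.05, 0.2), (172, 0.63, 0.05, 0.17), (184, 0.59, 0.05,
[... 455 characters left out ...]
60, 0.71, -0.2, -0.0), (172, 0.67, -0.2, -0.0), (184, 0.63, -0.2, -0.0), (196, 0.58, -0.2, 0.01), (208, 0.54, -0.2, 0.0)]
440 [(100, 0.74, -0.25, 0.47), (112, 0.74, -0.28, 0.39), (124, 0.74, -0.31, 0.29), (136, 0.77, -0.39, 0.08), (148, 0.73, -0.38, 0.08), (160, 0.69, -0.38, 0.08), (172, 0.65, -0.38, 0.08), (184, 0.58, -0.33, 0.21), (196, 0.57, -0.38, 0.08), (208, 0.53, -0.38, 0.07)]
0.03 min x over area [0.539 0.581]
0.06 min x over area [0.549 0.59 ]
0.1 min x over area [0.55  0.597]
0.15 min x over area [0.552 0.605]
0.2 min x over area [0.655 0.71 ]
0.3 min x over area [0.73  0.731]
0.4 min x over area [0.73  0.731]
[[-0.001  0.932  0.363]
 [ 0.001  0.363 -0.932]
 [-1.    -0.    -0.002]]
```

Instrument fronts stand at x≈0.535, up to z≈0.17, so I need to keep the gripper body clear of them. Moving above the boxes for a wrist look.

Request:
servo_tool(plan=[[1,[0,43,-43],0],[1,[0,43,-43],0],[1,[0,43,-43],0],[1,[0,43,-43],0],[1,[0,43,-43],0],[1,[0,43,-43],0],[1,[0,43,-43],0],[1,[0,40,-40],0]])

```text
time: 1.1
tool_pos: [0.4323, -0.1551, 0.2205]
tool_rot: [0.581, 0.402, 0.583, -0.402]
contact_force: [0.4, -0.7, -0.8]
width: 0.0854
```

```bash
python3 - <<'E'
from h import *
s=read_state(); print(s["time"],np.round(s["tool_pos"],3),np.round(s["tool_rot"],3),np.round(s["contact_force"],1))
c=calibration("wrist"); print(np.round(c["intrinsics"],1),np.round(c["pose"],3))
p,d=camera("wrist"); cv2.imwrite("pics/w0.png",p[:,:,::-1])
E
```

```text
1.1 [ 0.432 -0.155  0.221] [ 0.581  0.402  0.583 -0.402] [ 0.4 -0.7 -0.8]
[[325.2   0.  280.1]
 [  0.  325.2 207.2]
 [  0.    0.    1. ]] [[ 0.354  0.899  0.259  0.498]
 [-0.935  0.341  0.096 -0.132]
 [-0.002 -0.276  0.961  0.369]
 [ 0.     0.     0.     1.   ]]
```

View pics/w0.png

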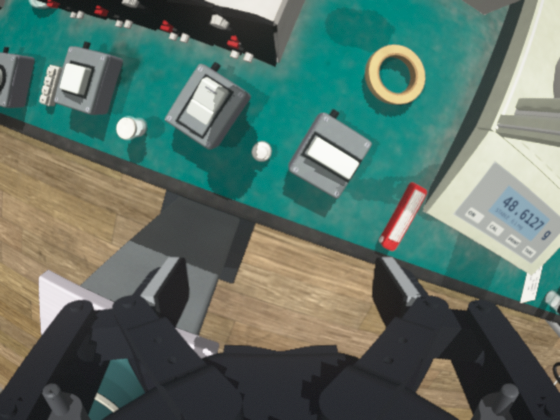

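Wrist view: rocker (210,102), bar (333,155), square (75,80), vial (130,127), weight (262,151), hex keys (404,215), tape (395,73). The round button is at the left edge. Measuring rocker and bar from this view.

```bash
cat >> h.py <<'E'
def meas(n,p,c,roi,z,mask,name):
    u0,v0,u1,v1=roi; m=np.zeros(p.shape[:2],np.uint8); m[v0:v1,u0:u1]=mask[v0:v1,u0:u1]
    cs,_=cv2.findContours(m,cv2.RETR_EXTERNAL,cv2.CHAIN_APPROX_NONE); k=max(cs,key=cv2.contourArea)
    W=np.array([ray(n,q[0],z,c)[:2] for q in k]); r=cv2.minAreaRect((W*1000).astype(np.float32))
    print(name,"px",np.round(k[:,0].mean(0)),"c",np.round(r[0],1),"size",np.round(r[1],1),"ang",round(r[2],1)); return W
E
python3 - <<'E'
from h import *
c=calibration("wrist"); p=cv2.imread("pics/w0.png")[:,:,::-1].copy()
hsv=cv2.cvtColor(p,cv2.COLOR_RGB2HSV); print(hsv[155,333],hsv[180,325],hsv[95,215],hsv[112,205],hsv[130,180],hsv[120,235])
w=((hsv[...,1]<50)&(hsv[...,2]>165)).astype(np.uint8)
g=(hsv[...,1]<50).astype(np.uint8)
meas("wrist",p,c,(285,105,375,200),.056,w,"bar top"); meas("wrist",p,c,(180,60,240,140),.050,w,"rocker white")
meas("wrist",p,c,(285,105,375,205),.042,g,"bar box"); meas("wrist",p,c,(160,60,252,155),.042,g,"rocker box"); 
out=np.hstack([cv2.resize(x[55:205,150:385],None,fx=3,fy=3,interpolation=2) for x in (p[:,:,::-1],)]); cv2.imwrite("pics/c2.png",out)
E
```

```text
[ 30   3 251] [ 90  10 159] [ 40  13 173] [ 39   8 232] [ 89  51 106] [89 87 70]
bar top px [332. 157.] c [ 482.7 -184.6] size [50.3 19.9] ang 81.0
rocker white px [205. 101.] c [490.1 -46.8] size [26.8 43.7] ang 82.0
bar box px [329. 153.] c [ 486.1 -183.7] size [62.8 76.3] ang 81.1
rocker box px [207. 105.] c [488.  -49.5] size [63.7 77.2] ang 76.2
```

View pics/c2.png

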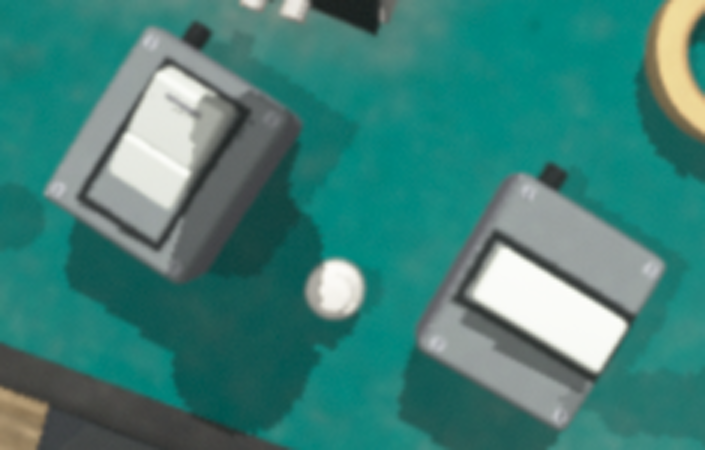

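```bash
python3 - <<'E'
from h import *
c=calibration("wrist")
H=ray("wrist",(203.3,106),.047,c); print("hinge",np.round(H,4))
L=[ray("wrist",(150+a/3,55+b/3),.042,c)[:2] for a,b in[(150,28),(298,122),(185,262),(47,190)]]; print(np.round(L,3),np.mean(L,0))
B=[ray("wrist",(150+a/3,55+b/3),.046,c)[:2] for a,b in[(83,195),(160,245),(245,110),(167,63)]]; print(np.round(B,3),np.mean(B,0))
E=(np.array(B[3])-B[0]+np.array(B[2])-B[1]); print("yaw",np.arctan2(E[1],E[0]))
print("tcp target", H[:2]-.032*np.array([np.cos(-.24),np.sin(-.24)]), np.round(read_state()["q"],2))
E
```

```text
hinge [ 0.4844 -0.0466  0.047 ]
[[ 0.524 -0.027]
 [ 0.51  -0.086]
 [ 0.452 -0.066]
 [ 0.459 -0.011]] [ 0.48615185 -0.04751608]
[[ 0.462 -0.025]
 [ 0.455 -0.057]
 [ 0.507 -0.069]
 [ 0.514 -0.038]] [ 0.48465586 -0.04722385]
yaw -0.22709427370809832
tcp target [ 0.45335801 -0.0390233 ] [ 0.53  0.17 -0.3   2.04  0.06  0.94 -1.  ]
```

Request:
servo_tool(plan=[[1,[0,0,0],-0.16],[1,[0,0,0],-0.16],[1,[0,0,0],-0.16],[1,[0,0,0],-0.16],[1,[0,0,0],-0.16],[1,[0,0,0],-0.16]])

```text
time: 1.9
tool_pos: [0.4343, -0.1446, 0.2193]
tool_rot: [0.702, 0.073, 0.705, -0.068]
contact_force: [-0.4, -0.2, 0.5]
width: 0.0855
```

Request:
servo_tool(plan=[[1,[0,54,-1],0.03],[1,[0,53,-1],0],[1,[50,0,0],0],[1,[50,0,0],0],[1,[5,0,0],0],[1,[0,0,0],0]])

```text
time: 2.65
tool_pos: [0.4568, -0.0381, 0.1139]
tool_rot: [0.702, 0.084, 0.703, -0.079]
contact_force: [-0.1, 0.4, -0.6]
width: 0.0855
```

```bash
cat >> h.py <<'E'
from scipy.spatial.transform import Rotation as R
def go(t,yaw=None):
    s=read_state(); q=s["tool_rot"]; M=R.from_quat([*q[1:],q[0]]).as_matrix(); p=np.array(s["tool_pos"])
    print("t",round(s["time"],2),"tcp",np.round(p,4),"zang",round(float(np.arctan2(M[1,2],M[0,2])),3),"F",np.round(s["contact_force"],1),"shift mm",np.round(M.T@(np.array(t)-p)*1000,1))
    return p,M
E
python3 - <<'E'
from h import *
p,M=go((.4534,-.0395,.08)); c=calibration("wrist"); im,d=camera("wrist"); cv2.imwrite("pics/w1.png",im[:,:,::-1])
pr=lambda P:np.round(proj("wrist",P,c))
print("tips at z-.006/.019", [pr(p+M@np.array([dx,0,s*.05])) for dx in(.006,.019) for s in(1,-1)], "rock15", pr((.4845+.0146,-.047-.0036,.053)))
E
```

```text
t 2.65 tcp [ 0.4568 -0.0381  0.1139] zang -0.232 F [-0.1  0.4 -0.6] shift mm [33.9 -2.3 -2.9]
tips at z-.006/.019 [array([373., 251.]), array([185., 251.]), array([367., 242.]), array([191., 242.])] rock15 [343. 223.]
```

View pics/w1.png

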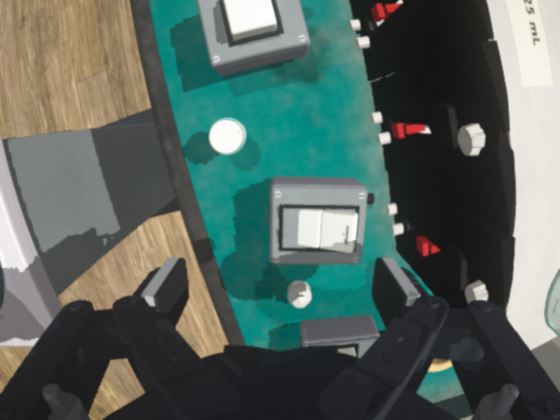

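Wrist view: rocker hinge line (320,229), raised half to its right (341,230), bezel (280–363, 205–252). The right finger is at about (400,280), with instrument terminals at (398,229).

```bash
python3 - <<'E'
from h import *
c=calibration("wrist")
for n,px,z in(("hinge",(320,229),.048),("bezelL",(281,229),.045),("bezelR",(363,227),.045),("term",(398,229),.04),("term",(390,210),.04)): print(n,np.round(ray("wrist",px,z,c),4))
im=cv2.imread("pics/w1.png")[:,:,::-1].copy(); hsv=cv2.cvtColor(im,cv2.COLOR_RGB2HSV)
w=((hsv[...,1]<50)&(hsv[...,2]>165)).astype(np.uint8); meas("wrist",im,c,(278,200,366,256),.05,w,"rocker")
h=ray("wrist",(320,229),.048,c)[:2]; t=h-.031*np.array([np.cos(.232),-np.sin(.232)]); print(t); go((*t,.085))
E
```

```text
hinge [ 0.4828 -0.0531  0.048 ]
bezelL [ 0.4558 -0.0477  0.045 ]
bezelR [ 0.5139 -0.0602  0.045 ]
term [ 0.5418 -0.0706  0.04  ]
term [ 0.5374 -0.0541  0.04  ]
rocker px [320. 229.] c [483.  -53.5] size [30.6 51.2] ang 74.7
[ 0.45258361 -0.0459373 ]
t 2.7 tcp [ 0.4569 -0.0382  0.1142] zang -0.232 F [-0.   0.1 -0.2] shift mm [29.1 -8.7 -2.4]
```

Request:
servo_tool(plan=[[1,[0,-7,-3],0],[1,[20,0,0],0],[1,[10,0,0],0],[1,[5,0,0],0],[1,[0,0,0],0]])

```text
time: 3.32
tool_pos: [0.4558, -0.0474, 0.0838]
tool_rot: [0.706, 0.084, 0.699, -0.081]
contact_force: [-1.2, -0.3, -0.4]
width: 0.0855
```

```bash
python3 - <<'E'
from h import *
go((.4526,-.044,.060))
E
```

```text
t 3.33 tcp [ 0.4558 -0.0474  0.0838] zang -0.235 F [-1.2 -0.3 -0.4] shift mm [23.7  2.4 -4.1]
```

Request:
servo_tool(plan=[[1,[4,2,-3],0],[1,[4,0,0],0],[1,[4,0,0],0]])

```text
time: 3.7
tool_pos: [0.454, -0.0444, 0.072]
tool_rot: [0.706, 0.084, 0.698, -0.081]
contact_force: [-0.5, -0.6, 0.2]
width: 0.0856
```

Request:
servo_tool(plan=[[1,[3,0,0],0],[1,[3,0,0],0]])

```text
time: 3.95
tool_pos: [0.4541, -0.0443, 0.0655]
tool_rot: [0.706, 0.084, 0.698, -0.081]
contact_force: [-0.1, 0.0, 1.0]
width: 0.0853
```

Request:
servo_tool(plan=[[1,[3,0,0],0],[1,[3,0,0],0]])

```text
time: 4.2
tool_pos: [0.4542, -0.0444, 0.059]
tool_rot: [0.706, 0.084, 0.698, -0.081]
contact_force: [-0.2, 0.1, -0.5]
width: 0.0856
```

Request:
servo_tool(plan=[[1,[2,0,0],0],[1,[2,0,0],0]])

```text
time: 4.45
tool_pos: [0.4542, -0.0444, 0.0546]
tool_rot: [0.706, 0.084, 0.698, -0.081]
contact_force: [-0.1, -0.7, 0.4]
width: 0.0854
```

```bash
python3 - <<'E'
from h import *
go((.4526,-.044,.05)); c=calibration("wrist"); im,d=camera("wrist"); cv2.imwrite("pics/w2.png",cv2.resize(im[170:330,200:460,::-1],None,fx=3,fy=3,interpolation=2))
s,_=camera("side"); cv2.imwrite("pics/s2.png",s[:,:,::-1]); print(proj("side",(.5,-.056,.05),calibration("side")))
E
```

```text
t 4.45 tcp [ 0.4542 -0.0444  0.0546] zang -0.235 F [-0.1 -0.7  0.4] shift mm [ 4.6 -0.  -1.7]
(np.float64(307.25695569007684), np.float64(244.03614404478674))
```

View pics/w2.png

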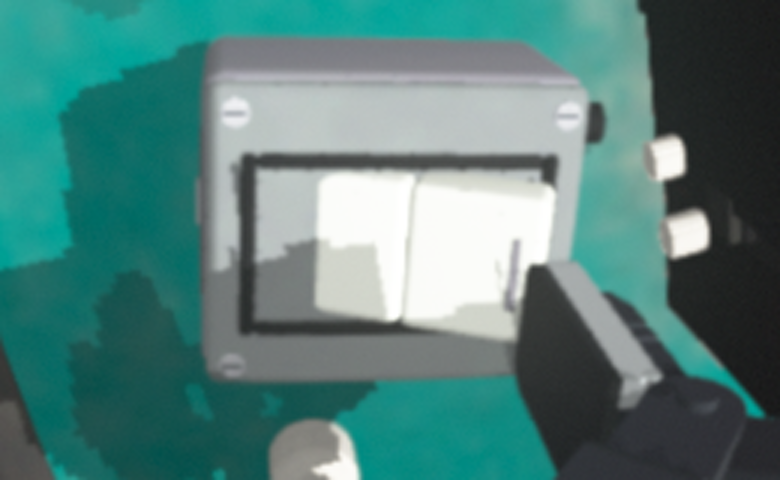

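Crop: rocker fold at (410,250), raised end at (550,190). The finger's tip edge runs (530,265)→(520,370), so it sits too far out and too far to −y. Working out the tip height from the pad corners.

```bash
python3 - <<'E'
from h import *
p,M=go((.4526,-.044,.05)); c=calibration("wrist")
f=lambda a,b:(200+a/3,170+b/3)
for dx in(-.02,-.01,.0,.006,.012,.019):
    z=p[2]-dx; print(dx,[np.round(M.T@(ray("wrist",f(*q),z,c)-p)*1000,1)[1:].tolist() for q in((530,265),(575,262),(520,370))])
for n,q,z in(("hinge",(408,250),.048),("endTop",(550,185),.057),("endBot",(515,340),.057),("lid tl",(212,75),.042),("lid tr",(588,92),.042),("lid bl",(210,375),.042),("bezTL",(243,157),.044),("bezTR",(555,157),.044),("bezBL",(243,330),.044)):
    r=ray("wrist",f(*q),z,c); print(n,np.round(r,4),"tool",np.round(M.T@(r-p)*1000,1))
E
```

```text
t 4.55 tcp [ 0.454  -0.0443  0.0545] zang -0.235 F [-0.4 -0.2 -0.1] shift mm [ 4.5 -0.  -1.5]
-0.02 [[7.5, 44.0], [7.7, 51.3], [-10.8, 44.6]]
-0.01 [[2.8, 47.4], [3.0, 55.2], [-16.9, 48.0]]
0.0 [[-1.9, 50.8], [-1.7, 59.1], [-23.1, 51.4]]
0.006 [[-4.7, 52.8], [-4.5, 61.5], [-26.7, 53.5]]
0.012 [[-7.5, 54.8], [-7.3, 63.9], [-30.4, 55.5]]
0.019 [[-10.8, 57.2], [-10.6, 66.6], [-34.7, 57.9]]
hinge [ 0.483  -0.0526  0.048 ] tool [ 6.8 -1.3 30.1]
endTop [ 0.5077 -0.043   0.057 ] tool [-1.9 13.7 51.9]
endBot [ 0.498  -0.0705  0.057 ] tool [ -2.1 -15.3  48.9]
lid tl [ 0.4568 -0.0154  0.042 ] tool [12.6 28.7 -4.2]
lid tr [ 0.5213 -0.0339  0.042 ] tool [13.3 25.7 62.9]
lid bl [ 0.4422 -0.0721  0.042 ] tool [ 12.3 -29.9  -5.1]
bezTL [ 0.4586 -0.0302  0.044 ] tool [10.6 14.7  1.1]
bezTR [ 0.5128 -0.0437  0.044 ] tool [11.1 14.2 56.9]
bezBL [ 0.4508 -0.0629  0.044 ] tool [ 10.4 -18.9   1.1]
```

The open tips still sit well above the rocker, which matches the lack of contact. Continuing down.

Request:
servo_tool(plan=[[1,[3,0,0],0],[1,[3,0,0],0]])

```text
time: 4.8
tool_pos: [0.4544, -0.0444, 0.0485]
tool_rot: [0.706, 0.084, 0.698, -0.081]
contact_force: [0.2, 0.4, -0.3]
width: 0.0852
```

Request:
servo_tool(plan=[[1,[2.5,0,0],0],[1,[2.5,0,0],0]])

```text
time: 5.05
tool_pos: [0.4544, -0.0443, 0.043]
tool_rot: [0.706, 0.084, 0.698, -0.081]
contact_force: [-0.5, 0.2, -0.9]
width: 0.0851
```

Request:
servo_tool(plan=[[1,[2.5,0,0],0],[1,[0,0,0],0]])

```text
time: 5.3
tool_pos: [0.4542, -0.0443, 0.0401]
tool_rot: [0.706, 0.084, 0.699, -0.081]
contact_force: [0.1, -0.6, -0.9]
width: 0.0856
```

Request:
servo_tool(plan=[[1,[2.5,0,0],0],[1,[0,0,0],0]])

```text
time: 5.55
tool_pos: [0.4544, -0.0443, 0.0375]
tool_rot: [0.706, 0.084, 0.698, -0.081]
contact_force: [0.1, 1.0, 0.1]
width: 0.0853
```

Request:
servo_tool(plan=[[1,[2.5,0,0],0],[1,[0,0,0],0]])

```text
time: 5.8
tool_pos: [0.4547, -0.0443, 0.035]
tool_rot: [0.706, 0.084, 0.698, -0.081]
contact_force: [1.1, -0.1, -0.7]
width: 0.0853
```

```bash
python3 - <<'E'
from h import *
go((.4526,-.044,.03)); im,d=camera("wrist"); np.save("w3c.npy",calibration("wrist")["pose"]); cv2.imwrite("pics/w3.png",cv2.resize(im[170:330,200:460,::-1],None,fx=3,fy=3,interpolation=2))
E
```

```text
t 5.8 tcp [ 0.4547 -0.0443  0.035 ] zang -0.235 F [ 1.1 -0.1 -0.7] shift mm [ 5.  -0.2 -2.2]
```

View pics/w3.png

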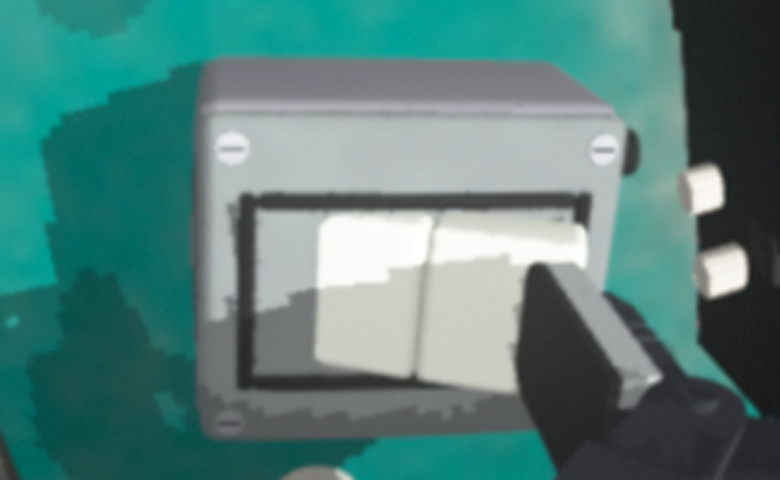

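Crop: the tip edge (527,265)–(515,370) overlaps the raised half's outer part, with the rocker end at (585,240). The raised half hasn't moved and there's no force, so the tip is just above it. Continuing.

Request:
servo_tool(plan=[[1,[2,0,0],0],[1,[0,0,0],0]])

```text
time: 6.1
tool_pos: [0.4552, -0.0444, 0.0332]
tool_rot: [0.707, 0.084, 0.698, -0.081]
contact_force: [0.2, -0.6, 0.4]
width: 0.0853
```

Request:
servo_tool(plan=[[1,[2,0,0],0],[1,[0,0,0],0]])

```text
time: 6.35
tool_pos: [0.4557, -0.0445, 0.0312]
tool_rot: [0.707, 0.084, 0.698, -0.081]
contact_force: [0.8, 0.9, 0.4]
width: 0.0854
```

Request:
servo_tool(plan=[[1,[2,0,0],0],[1,[0,0,0],0]])

```text
time: 6.6
tool_pos: [0.4559, -0.0445, 0.0292]
tool_rot: [0.707, 0.084, 0.697, -0.081]
contact_force: [-0.6, -0.0, -0.3]
width: 0.0854
```

```bash
python3 - <<'E'
from h import *
go((.4526,-.044,.03)); print(np.round(read_state()["q"],3))
c=calibration("wrist"); im,d=camera("wrist"); cv2.imwrite("pics/w4.png",im[:,:,::-1])
# depth along the column of rocker/finger
K,T=c["intrinsics"],np.array(c["pose"])
def P(u,v):
    r=ray("wrist",(u,v),0,c)-T[:3,3]; dr=T[:3,:3].T@r; return T[:3,3]+r*(d[v,u]/-dr[2])
for v in range(235,300,5): print(v,[np.round(P(u,v),3).tolist() for u in(350,365,378,386)])
E
```

```text
t 6.6 tcp [ 0.4559 -0.0445  0.0292] zang -0.235 F [-0.6 -0.  -0.3] shift mm [-0.9 -0.3 -3.3]
[ 0.327  0.505 -0.355  2.176  0.353  0.5   -0.532]
235 [[0.491, -0.037, 0.041], [0.498, -0.039, 0.041], [0.504, -0.041, 0.04], [0.508, -0.041, 0.041]]
240 [[0.491, -0.039, 0.042], [0.498, -0.041, 0.041], [0.504, -0.042, 0.042], [0.507, -0.043, 0.042]]
245 [[0.49, -0.041, 0.042], [0.498, -0.044, 0.04], [0.504, -0.045, 0.041], [0.508, -0.047, 0.04]]
250 [[0.489, -0.042, 0.046], [0.496, -0.043, 0.047], [0.502, -0.045, 0.047], [0.506, -0.047, 0.045]]
255 [[0.489, -0.044, 0.047], [0.495, -0.045, 0.047], [0.501, -0.047, 0.048], [0.505, -0.047, 0.049]]
260 [[0.488, -0.047, 0.046], [0.495, -0.048, 0.048], [0.5, -0.047, 0.053], [0.503, -0.046, 0.056]]
265 [[0.488, -0.048, 0.047], [0.495, -0.05, 0.048], [0.499, -0.048, 0.054], [0.501, -0.045, 0.061]]
270 [[0.487, -0.05, 0.048], [0.494, -0.052, 0.05], [0.499, -0.051, 0.054], [0.5, -0.046, 0.065]]
275 [[0.487, -0.054, 0.047], [0.494, -0.056, 0.047], [0.498, -0.052, 0.056], [0.499, -0.047, 0.067]]
280 [[0.487, -0.057, 0.046], [0.494, -0.058, 0.048], [0.498, -0.055, 0.056], [0.499, -0.05, 0.065]]
285 [[0.486, -0.059, 0.046], [0.493, -0.061, 0.047], [0.497, -0.056, 0.058], [0.498, -0.05, 0.069]]
290 [[0.486, -0.062, 0.046], [0.493, -0.063, 0.048], [0.497, -0.058, 0.059], [0.498, -0.053, 0.069]]
295 [[0.485, -0.064, 0.048], [0.492, -0.066, 0.049], [0.496, -0.06, 0.06], [0.497, -0.054, 0.07]]
```

Depth shows the raised half now level at 47–48 mm: it has rocked over. Pressing slightly more to seat it, then looking from above.

Request:
servo_tool(plan=[[1,[2,0,0],0],[1,[1,0,0],0],[1,[0,0,0],0]])

```text
time: 7.02
tool_pos: [0.4559, -0.0445, 0.0269]
tool_rot: [0.707, 0.084, 0.697, -0.082]
contact_force: [-1.0, -0.7, 4.4]
width: 0.0854
```

```bash
cat >> h.py <<'E'
def dp(d,c,u,v):
    T=np.array(c["pose"]); r=ray("wrist",(u,v),0,c)-T[:3,3]; dr=T[:3,:3].T@r; return T[:3,3]+r*(d[v,u]/-dr[2])
E
python3 - <<'E'
from h import *
p,M=go((.4526,-.044,.03)); c=calibration("wrist"); im,d=camera("wrist"); cv2.imwrite("pics/w5.png",im[:,:,::-1])
h=np.array([.483,-.0525]); ux=np.array([np.cos(.232),-np.sin(.232)]); uy=np.array([-ux[1],ux[0]])
for s in(-22,-18,-12,-6,0,6,10,14):
    P=np.r_[h+ux*s/1000+uy*.006,.05]; u,v=np.round(proj("wrist",P,c)).astype(int); print(s,u,v,np.round(np.median([dp(d,c,u+a,v+b)[2] for a in(-1,0,1) for b in(-1,0,1)])*1000,1))
E
```

```text
t 7.03 tcp [ 0.4559 -0.0445  0.0269] zang -0.235 F [-1.  -0.7  4.4] shift mm [-3.1 -0.2 -3.3]
-22 294 269 46.9
-18 303 269 46.6
-12 317 269 47.1
-6 330 269 46.9
0 344 268 46.4
6 357 268 46.4
10 366 267 46.8
14 374 267 46.7
```

```bash
python3 - <<'E'
import cv2
im=cv2.imread("pics/w5.png"); cv2.imwrite("pics/w5c.png",cv2.resize(im[190:340,240:460],None,fx=3,fy=3,interpolation=2))
E
```

```text
(no output)
```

View pics/w5c.png

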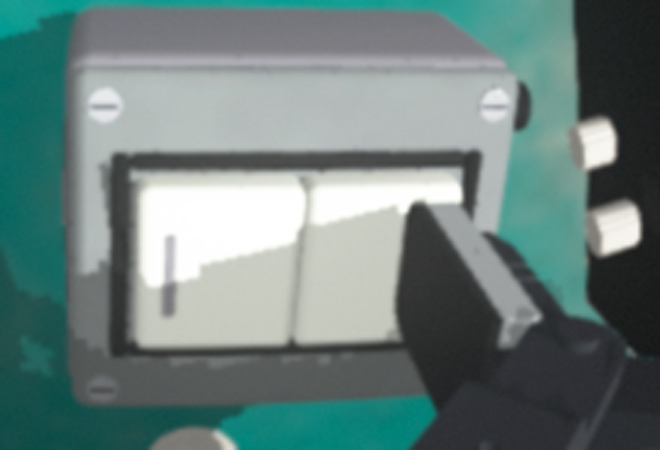

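Picture: the rocker has turned. The near half with its mark (170,275) is now up and the pressed half lies flat. Pressing a bit harder to confirm the end stop.

Request:
servo_tool(plan=[[1,[3,0,0],0],[1,[2,0,0],0],[1,[0,0,0],0]])

```text
time: 7.45
tool_pos: [0.456, -0.0446, 0.027]
tool_rot: [0.708, 0.082, 0.697, -0.083]
contact_force: [-0.9, -0.5, -0.3]
width: 0.0851
```

```bash
python3 - <<'E'
from h import *
p,M=go((.4526,-.044,.03)); c=calibration("wrist"); im,d=camera("wrist"); cv2.imwrite("pics/w6.png",im[:,:,::-1])
for v in(255,265,275,285): print(v,[(u,np.round(M.T@(dp(d,c,u,v)-p)*1000)[2].tolist(),np.round(dp(d,c,u,v)[2]*1000,1)) for u in range(272,380,9)])
E
```

```text
t 7.45 tcp [ 0.456  -0.0446  0.027 ] zang -0.234 F [-0.9 -0.5 -0.3] shift mm [-3.  -0.2 -3.4]
255 [(272, -3.0, np.float64(40.1)), (281, 1.0, np.float64(42.4)), (290, 5.0, np.float64(46.4)), (299, 9.0, np.float64(46.0)), (308, 13.0, np.float64(46.0)), (317, 17.0, np.float64(46.7)), (326, 21.0, np.float64(46.0)), (335, 25.0, np.float64(46.2)), (344, 29.0, np.float64(46.4)), (353, 33.0, np.float64(45.5)), (362, 37.0, np.float64(46.2)), (371, 41.0, np.float64(46.7))]
265 [(272, -3.0, np.float64(40.4)), (281, 1.0, np.float64(41.9)), (290, 5.0, np.float64(46.7)), (299, 9.0, np.float64(45.4)), (308, 13.0, np.float64(46.4)), (317, 17.0, np.float64(45.5)), (326, 21.0, np.float64(46.6)), (335, 25.0, np.float64(45.9)), (344, 29.0, np.float64(46.2)), (353, 33.0, np.float64(46.6)), (362, 38.0, np.float64(45.7)), (371, 41.0, np.float64(47.7))]
275 [(272, -3.0, np.float64(40.8)), (281, 1.0, np.float64(42.6)), (290, 5.0, np.float64(46.4)), (299, 9.0, np.float64(47.1)), (308, 13.0, np.float64(46.0)), (317, 17.0, np.float64(46.6)), (326, 21.0, np.float64(46.1)), (335, 26.0, np.float64(45.8)), (344, 30.0, np.float64(46.1)), (353, 34.0, np.float64(47.7)), (362, 38.0, np.float64(46.5)), (371, 42.0, np.float64(46.5))]
285 [(272, -3.0, np.float64(40.7)), (281, 1.0, np.float64(42.4)), (290, 5.0, np.float64(46.3)), (299, 9.0, np.float64(47.3)), (308, 13.0, np.float64(46.4)), (317, 17.0, np.float64(46.8)), (326, 21.0, np.float64(46.9)), (335, 26.0, np.float64(47.2)), (344, 30.0, np.float64(47.0)), (353, 34.0, np.float64(47.7)), (362, 39.0, np.float64(45.8)), (371, 43.0, np.float64(46.8))]
```

Request:
servo_tool(plan=[[1,[4,0,0],0]])

```text
time: 7.62
tool_pos: [0.457, -0.0447, 0.0254]
tool_rot: [0.709, 0.082, 0.696, -0.083]
contact_force: [-21.6, 1.6, 68.1]
width: 0.0855
```

Request:
servo_tool(plan=[[1,[4,0,0],0],[1,[5,0,0],0]])

```text
time: 7.88
tool_pos: [0.4591, -0.0453, 0.0252]
tool_rot: [0.711, 0.079, 0.693, -0.085]
contact_force: [-26.3, 1.3, 79.0]
width: 0.0852
```

That was stiff at the end stop: about 70 N from 4 mm, so I'll use sub-millimetre steps from here. Lifting off, closing the fingers and moving over toward the round button.

Request:
servo_tool(plan=[[1,[-20,0,0],0],[1,[-50,0,0],0],[1,[-50,0,0],0],[1,[-50,0,0],0],[0,[-10,0,0],0],[0,[0,0,0],0]])

```text
time: 8.62
tool_pos: [0.4529, -0.0428, 0.2092]
tool_rot: [0.71, 0.079, 0.695, -0.085]
contact_force: [0.2, 0.2, -0.7]
width: 0.0515
```

```bash
python3 - <<'E'
from h import *
p,M=go((.42,.25,.2)); c=calibration("wrist"); im,d=camera("wrist"); cv2.imwrite("pics/w7.png",im[:,:,::-1])
print(np.round(M,3)); top,td=camera("top"); cv2.imwrite("pics/top7.png",top[:,:,::-1])
E
```

```text
t 8.62 tcp [ 0.4529 -0.0428  0.2092] zang -0.232 F [ 0.2  0.2 -0.7] shift mm [  5.1 277.4 -99.6]
[[ 0.02   0.23   0.973]
 [-0.012  0.973 -0.23 ]
 [-1.    -0.007  0.022]]
```

View pics/w7.png

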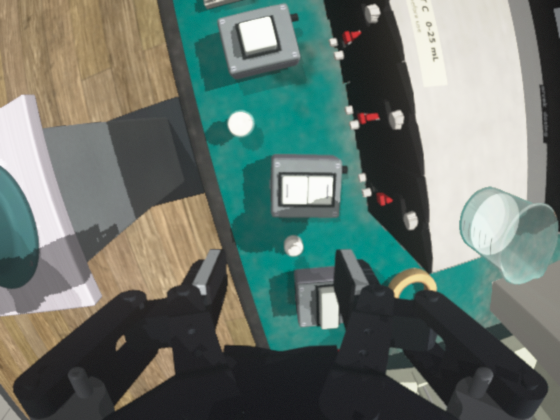

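Wrist view: rocker box (307,187) with the rocker flat, square box (260,38), vial (240,123) and weight (293,245) standing. Moving to the round box at travel height.

Request:
servo_tool(plan=[[0,[0,47,-14],0],[0,[0,47,-14],0],[0,[0,47,-14],0],[0,[0,47,-14],0],[0,[0,47,-13],0],[0,[0,0,0],0]])

```text
time: 9.48
tool_pos: [0.4342, 0.2074, 0.1944]
tool_rot: [0.702, 0.079, 0.702, -0.087]
contact_force: [0.3, -0.1, 0.0]
width: 0.0003
```

```bash
cat > rnd.py <<'E'
from h import *
p,M=go((.442,.254,.12)); c=calibration("wrist"); im,d=camera("wrist"); cv2.imwrite("pics/w8.png",im[:,:,::-1])
hsv=cv2.cvtColor(im,cv2.COLOR_RGB2HSV); w=((hsv[...,1]<50)&(hsv[...,2]>165)).astype(np.uint8)
u,v=np.round(proj("wrist",(.442,.254,.056),c)).astype(int); print(u,v)
meas("wrist",im,c,(max(u-60,0),max(v-60,0),u+60,v+60),.056,w,"round")
E
python3 rnd.py; python3 - <<'E'
from h import *
r=[.483,-.0525]
E
```

```text
t 9.47 tcp [0.4342 0.2074 0.1944] zang -0.235 F [ 0.3 -0.1  0. ] shift mm [73.9 47.9 -3.3]
276 139
round px [278. 138.] c [443.9 254. ] size [63.5 53.8] ang 2.5
```

```bash
python3 - <<'E'
from h import *
c=calibration("wrist"); im=cv2.imread("pics/w8.png")[:,:,::-1].copy(); hsv=cv2.cvtColor(im,cv2.COLOR_RGB2HSV)
for t in(190,215,235):
    w=((hsv[...,1]<40)&(hsv[...,2]>t)).astype(np.uint8); W=meas("wrist",im,c,(230,90,330,190),.056,w,f"round{t}")
go((*W.mean(0),.095))
cv2.imwrite("pics/w8c.png",cv2.resize(im[60:360,150:410,::-1],None,fx=2,fy=2))
E
```

```text
round190 px [277. 140.] c [443.1 250.2] size [29.7 29.6] ang 5.0
round215 px [277. 140.] c [442.9 250.3] size [28.3 28.9] ang 76.3
round235 px [277. 140.] c [443.3 250.2] size [28.3 28.1] ang 76.3
t 9.53 tcp [0.4343 0.205  0.194 ] zang -0.238 F [0.2 0.3 0. ] shift mm [98.4 47.4 -2. ]
```

View pics/w8c.png

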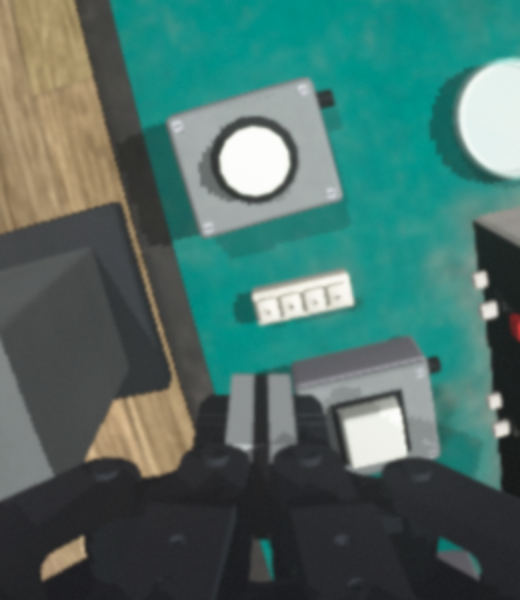

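Wrist crop: round button (254,160), terminal block (303,298), square key (372,430), shut fingertips (260,410). Centring over the button and coming down.

Request:
servo_tool(plan=[[0,[0,46,-3],0],[0,[40,0,0],0],[0,[40,0,0],0],[0,[14,0,0],0],[0,[0,0,0],0]])

```text
time: 10.15
tool_pos: [0.4422, 0.2424, 0.0922]
tool_rot: [0.699, 0.08, 0.704, -0.094]
contact_force: [0.3, 0.1, -0.2]
width: 0.0003
```

```bash
sed -i 's/>165/>205/; s/w8/w9/' rnd.py; python3 rnd.py
```

```text
t 10.15 tcp [0.4422 0.2424 0.0922] zang -0.246 F [ 0.3  0.1 -0.2] shift mm [-28.   10.6  -3.2]
274 213
round px [276. 213.] c [443.1 253.5] size [30.1 29.8] ang 12.3
```

Request:
servo_tool(plan=[[0,[4,9,-1],0],[0,[4,0,0],0],[0,[2,0,0],0],[0,[2,0,0],0]])

```text
time: 10.7
tool_pos: [0.4463, 0.2529, 0.0833]
tool_rot: [0.701, 0.081, 0.702, -0.093]
contact_force: [0.5, 1.5, 0.3]
width: 0.0003
```

Request:
servo_tool(plan=[[0,[1.5,0,0],0],[0,[1.5,0,0],0],[0,[1.5,0,0],0]])

```text
time: 11.08
tool_pos: [0.4463, 0.2526, 0.0786]
tool_rot: [0.702, 0.081, 0.702, -0.093]
contact_force: [-0.2, -0.3, -0.5]
width: 0.0002
```

Request:
servo_tool(plan=[[0,[1.5,0,0],0],[0,[1.5,0,0],0],[0,[1.5,0,0],0]])

```text
time: 11.45
tool_pos: [0.4462, 0.2525, 0.0737]
tool_rot: [0.701, 0.081, 0.702, -0.093]
contact_force: [-0.7, 0.2, 0.8]
width: -0.0
```

Request:
servo_tool(plan=[[0,[1,0,-2],0],[0,[1.5,0,0],0]])

```text
time: 11.7
tool_pos: [0.4441, 0.253, 0.0711]
tool_rot: [0.701, 0.081, 0.702, -0.093]
contact_force: [-0.2, 0.0, -0.2]
width: 0.0
```

Request:
servo_tool(plan=[[0,[1.5,0,0],0],[0,[1.5,0,0],0]])

```text
time: 11.95
tool_pos: [0.4441, 0.253, 0.0679]
tool_rot: [0.702, 0.081, 0.702, -0.093]
contact_force: [0.7, -1.3, 0.7]
width: 0.0003
```

Request:
servo_tool(plan=[[0,[1.5,0,0],0],[0,[1.5,0,0],0]])

```text
time: 12.2
tool_pos: [0.4442, 0.2529, 0.0647]
tool_rot: [0.702, 0.081, 0.702, -0.093]
contact_force: [0.4, -0.4, 0.0]
width: -0.0002
```

```bash
cat > prof.py <<'E'
from h import *
import sys
p,M=go(read_state()["tool_pos"]); c=calibration("wrist"); im,d=camera("wrist"); n=sys.argv[1]; cv2.imwrite(f"pics/{n}.png",im[:,:,::-1])
cx,cy=map(float,sys.argv[2:4])
for off in range(-10,44,4):
    P=np.r_[np.array([cx,cy])+M[:2,1]*off/1000,.052]; u,v=np.round(proj("wrist",P,c)).astype(int)
    print(off,u,v,np.round(np.median([dp(d,c,u+a,v+b)[2] for a in(-2,0,2) for b in(-1,0,1)])*1000,1),im[v,u].tolist())
E
python3 prof.py w10 .443 .2525
```

```text
t 12.2 tcp [0.4442 0.2529 0.0647] zang -0.247 F [ 0.4 -0.4  0. ] shift mm [0. 0. 0.]
-10 277 265 93.5 [80, 82, 81]
-6 277 258 87.0 [85, 88, 88]
-2 277 251 79.7 [91, 94, 94]
2 277 245 54.7 [253, 253, 251]
6 277 238 54.9 [254, 254, 253]
10 277 231 54.4 [254, 254, 253]
14 277 224 53.8 [254, 254, 253]
18 277 216 44.0 [120, 123, 119]
22 277 209 43.3 [66, 68, 68]
26 277 201 40.3 [174, 180, 179]
30 277 194 40.5 [170, 177, 178]
34 277 186 38.4 [142, 149, 148]
38 277 178 23.6 [103, 105, 109]
42 277 171 -0.9 [59, 138, 131]
```

Depth shows the button still out and the tip roughly 15 mm above it. Continuing down.

Request:
servo_tool(plan=[[0,[3,0,0],0],[0,[3,0,0],0],[0,[2,0,0],0]])

```text
time: 12.62
tool_pos: [0.4441, 0.2527, 0.056]
tool_rot: [0.701, 0.081, 0.702, -0.093]
contact_force: [0.0, 0.3, -0.2]
width: 0.0001
```

Request:
servo_tool(plan=[[0,[1.5,0,0],0],[0,[1.5,0,0],0]])

```text
time: 12.88
tool_pos: [0.444, 0.2527, 0.0527]
tool_rot: [0.701, 0.081, 0.702, -0.093]
contact_force: [0.1, 0.3, -0.4]
width: -0.0001
```

Request:
servo_tool(plan=[[0,[1.5,0,0],0],[0,[1.5,0,0],0]])

```text
time: 13.12
tool_pos: [0.444, 0.2526, 0.0495]
tool_rot: [0.701, 0.081, 0.702, -0.093]
contact_force: [0.6, -0.7, -0.1]
width: -0.0002
```

```bash
python3 prof.py w11 .443 .2525
```

```text
t 13.12 tcp [0.444  0.2526 0.0495] zang -0.247 F [ 0.6 -0.7 -0.1] shift mm [0. 0. 0.]
-10 277 277 88.8 [67, 68, 68]
-6 277 271 83.8 [69, 71, 71]
-2 277 263 76.6 [76, 78, 78]
2 277 256 69.6 [85, 87, 87]
6 277 249 62.1 [95, 97, 96]
10 277 241 55.0 [254, 254, 253]
14 277 234 54.1 [254, 254, 253]
18 277 226 44.2 [168, 171, 163]
22 277 218 43.9 [61, 64, 63]
26 277 210 40.5 [174, 181, 180]
30 277 201 40.4 [172, 179, 180]
34 276 193 38.8 [149, 156, 155]
38 276 185 27.8 [105, 106, 111]
42 276 176 2.1 [78, 118, 117]
```

Request:
servo_tool(plan=[[0,[1.2,0,0],0],[0,[1.2,0,0],0]])

```text
time: 13.42
tool_pos: [0.4441, 0.2526, 0.0472]
tool_rot: [0.701, 0.081, 0.702, -0.093]
contact_force: [-1.0, -0.2, 2.4]
width: -0.0
```

Request:
servo_tool(plan=[[0,[1.2,0,0],0],[0,[1.2,0,0],0]])

```text
time: 13.68
tool_pos: [0.444, 0.2526, 0.0449]
tool_rot: [0.702, 0.081, 0.702, -0.093]
contact_force: [-0.9, 0.3, 3.6]
width: -0.0001
```

Request:
servo_tool(plan=[[0,[1.2,0,0],0],[0,[1.2,0,0],0]])

```text
time: 13.92
tool_pos: [0.444, 0.2526, 0.0424]
tool_rot: [0.702, 0.081, 0.702, -0.093]
contact_force: [-1.3, 0.2, 2.3]
width: -0.0
```

Request:
servo_tool(plan=[[0,[1.2,0,0],0],[0,[1.2,0,0],0]])

```text
time: 14.18
tool_pos: [0.4442, 0.2526, 0.0416]
tool_rot: [0.702, 0.081, 0.702, -0.094]
contact_force: [-4.9, -3.9, 21.8]
width: 0.0003
```

```bash
python3 prof.py w12 .443 .2525 | sed -n 1p\;6,11p
```

```text
t 14.18 tcp [0.4442 0.2526 0.0416] zang -0.247 F [-4.9 -3.9 21.8] shift mm [0. 0. 0.]
6 276 256 62.2 [126, 131, 129]
10 276 248 53.6 [143, 147, 145]
14 276 240 47.5 [254, 254, 253]
18 276 232 45.0 [199, 203, 192]
22 276 224 43.8 [62, 64, 63]
26 276 215 40.4 [174, 180, 180]
```

The button bottomed out at 22 N, and its top sits at about 48 mm, so it is in. Lifting and going over to the bar box.

Request:
servo_tool(plan=[[0,[-20,0,0],0],[0,[-50,0,0],0],[0,[-50,0,0],0],[0,[-45,0,0],0],[0,[0,0,0],0]])

```text
time: 14.85
tool_pos: [0.4446, 0.2556, 0.2102]
tool_rot: [0.701, 0.08, 0.702, -0.094]
contact_force: [-0.1, -0.9, -0.4]
width: 0.0002
```

Request:
servo_tool(plan=[[0,[0,-52,17],0],[0,[0,-52,17],0],[0,[0,-52,17],0],[0,[0,-52,17],0],[0,[0,-52,17],0],[0,[0,-52,17],0],[0,[0,-52,17],0],[0,[0,-52,17],0]])

```text
time: 15.85
tool_pos: [0.4731, -0.1906, 0.2092]
tool_rot: [0.699, 0.078, 0.705, -0.09]
contact_force: [0.6, 0.9, -0.2]
width: 0.0001
```

Request:
servo_tool(plan=[[0,[0,-40,10],0],[0,[0,0,0],0]])

```text
time: 16.1
tool_pos: [0.471, -0.2382, 0.2066]
tool_rot: [0.697, 0.081, 0.706, -0.093]
contact_force: [0.4, 0.4, 0.2]
width: -0.0001
```

```bash
cat > bar.py <<'E'
from h import *
import sys
p,M=go((.4835,-.186,.06)); c=calibration("wrist"); im,d=camera("wrist"); cv2.imwrite(f"pics/{sys.argv[1]}.png",im[:,:,::-1])
hsv=cv2.cvtColor(im,cv2.COLOR_RGB2HSV); w=((hsv[...,1]<40)&(hsv[...,2]>205)).astype(np.uint8)
u,v=np.round(proj("wrist",(.4835,-.186,.056),c)).astype(int); print(u,v,np.round(M,3).tolist())
meas("wrist",im,c,(max(u-60,0),max(v-60,0),u+60,v+60),.056,w,"bar")
u,v=np.round(proj("wrist",(.483,-.0525,.048),c)).astype(int); print("rocker px",u,v)
if v>45: meas("wrist",im,c,(u-45,v-40,u+45,v+40),.048,w,"rocker")
E
python3 bar.py w13
```

```text
t 16.1 tcp [ 0.471  -0.2382  0.2066] zang -0.246 F [0.4 0.4 0.2] shift mm [145.6  56.4   1. ]
281 130 [[-0.015, 0.244, 0.97], [-0.015, 0.97, -0.244], [-1.0, -0.018, -0.011]]
bar px [278. 139.] c [ 479.  -194.2] size [49.1 19.1] ang 80.7
rocker px 245 -2
```

Request:
servo_tool(plan=[[0,[0,40,-2],0],[0,[40,0,0],0],[0,[40,0,0],0],[0,[25,0,0],0],[0,[0,0,0],0]])

```text
time: 16.77
tool_pos: [0.4768, -0.1884, 0.0957]
tool_rot: [0.697, 0.078, 0.708, -0.086]
contact_force: [-0.2, 0.2, -0.4]
width: -0.0003
```

```bash
python3 bar.py w14
```

```text
t 16.77 tcp [ 0.4768 -0.1884  0.0957] zang -0.233 F [-0.2  0.2 -0.4] shift mm [35.6  4.3  6.5]
290 223 [[-0.018, 0.231, 0.973], [-0.01, 0.973, -0.231], [-1.0, -0.014, -0.015]]
bar px [286. 224.] c [ 479.9 -187.6] size [40.7 19.2] ang 80.7
rocker px 238 12
```

Bar centre is about (0.4795, −0.191), corrected for the end hidden by the fingers. Small correction, then down.

Request:
servo_tool(plan=[[0,[15,-1,3],0],[0,[15,0,0],0],[0,[6,0,0],0],[0,[0,0,0],0]])

```text
time: 17.32
tool_pos: [0.4818, -0.1906, 0.0606]
tool_rot: [0.699, 0.077, 0.706, -0.087]
contact_force: [-0.0, 0.7, 0.4]
width: 0.0004
```

```bash
python3 bar.py w15;  python3 prof.py w16 .4795 -.191
```

```text
t 17.32 tcp [ 0.4818 -0.1906  0.0606] zang -0.232 F [-0.   0.7  0.4] shift mm [0.5 4.9 0.6]
280 244 [[-0.012, 0.23, 0.973], [-0.012, 0.973, -0.23], [-1.0, -0.014, -0.009]]
bar px [274. 228.] c [ 481.9 -176.4] size [20.8 19.1] ang 80.7
rocker px 217 -9
t 17.38 tcp [ 0.4819 -0.1907  0.0608] zang -0.232 F [ 0.   0.6 -0.4] shift mm [0. 0. 0.]
-10 275 268 92.6 [148, 152, 151]
-6 275 262 87.0 [148, 152, 151]
-2 275 255 80.5 [145, 149, 149]
2 275 248 73.0 [161, 164, 162]
6 275 241 54.8 [254, 254, 253]
10 275 234 54.7 [254, 254, 253]
14 274 226 54.7 [254, 254, 253]
18 274 219 54.9 [254, 254, 253]
22 274 211 49.8 [192, 195, 184]
26 274 204 43.9 [74, 78, 77]
30 274 196 37.6 [145, 149, 150]
34 274 188 22.8 [115, 116, 119]
38 274 180 -0.8 [65, 147, 138]
42 274 172 -1.1 [34, 156, 146]
```

Request:
servo_tool(plan=[[0,[4,0,-2],0],[0,[4,0,0],0],[0,[1.5,0,0],0]])

```text
time: 17.8
tool_pos: [0.4804, -0.1907, 0.0519]
tool_rot: [0.7, 0.077, 0.705, -0.087]
contact_force: [-0.3, -0.8, -0.1]
width: 0.0002
```

Request:
servo_tool(plan=[[0,[1.2,0,0],0],[0,[1.2,0,0],0]])

```text
time: 18.05
tool_pos: [0.4804, -0.1908, 0.0493]
tool_rot: [0.7, 0.077, 0.705, -0.087]
contact_force: [0.5, 0.3, -1.0]
width: -0.0001
```

Request:
servo_tool(plan=[[0,[1.2,0,0],0],[0,[1.2,0,0],0]])

```text
time: 18.3
tool_pos: [0.4805, -0.1908, 0.0471]
tool_rot: [0.7, 0.077, 0.705, -0.087]
contact_force: [-1.5, 0.5, 3.3]
width: -0.0001
```

Request:
servo_tool(plan=[[0,[1.2,0,0],0],[0,[1,0,0],0]])

```text
time: 18.55
tool_pos: [0.4805, -0.1908, 0.0451]
tool_rot: [0.7, 0.077, 0.705, -0.087]
contact_force: [-1.0, 0.9, 3.9]
width: 0.0003
```

Contact with the spring. Continuing down to about TCP 0.042.

Request:
servo_tool(plan=[[0,[1,0,0],0],[0,[1,0,0],0]])

```text
time: 18.8
tool_pos: [0.4806, -0.1908, 0.0431]
tool_rot: [0.7, 0.077, 0.705, -0.087]
contact_force: [-2.0, -0.6, 4.0]
width: 0.0
```

Request:
servo_tool(plan=[[0,[0.8,0,0],0]])

```text
time: 18.92
tool_pos: [0.4805, -0.1908, 0.0423]
tool_rot: [0.7, 0.077, 0.705, -0.087]
contact_force: [-1.2, -0.3, 4.3]
width: -0.0
```

Request:
servo_tool(plan=[[0,[0.6,0,0],0]])

```text
time: 19.05
tool_pos: [0.4806, -0.1908, 0.0418]
tool_rot: [0.7, 0.077, 0.705, -0.087]
contact_force: [-1.5, 1.5, 9.8]
width: -0.0003
```

The force jumped to 9.8 N, so the key is at its stop. Holding this target while I check the depth, the force over time and the other boxes.

```bash
python3 prof.py w17 .4795 -.191 | sed -n 1p\;5,12p; python3 - <<'E'
from h import *
F=[]
for i in range(8):
    im,td=camera("top"); F.append(np.round(read_state()["contact_force"],1).tolist())
print(F,read_state()["tool_pos"][2]); 
a=cv2.imread("pics/top0.png"); b=im[:,:,::-1]
np.save("td.npy",td); d0=np.load("topd.npy")
f=lambda x:cv2.cvtColor(np.ascontiguousarray(x),cv2.COLOR_BGR2GRAY)
for n,(u,v) in dict(round=(247,235),square=(292,227),rocker=(340,223),vial=(316,239),weight=(360,233),terminal=(271,234),dish=(251,196),tape=(391,192),hex=(416,236),bar=(382,225)).items():
    t=f(a)[v-11:v+12,u-11:u+12]; s=f(b)[v-17:v+18,u-17:u+18]; m=cv2.matchTemplate(s,t,cv2.TM_CCOEFF_NORMED); _,mx,_,l=cv2.minMaxLoc(m); print(n,"shift px",(l[0]-6,l[1]-6),round(mx,2))
w=camera("wrist"); cv2.imwrite("pics/w18.png",w[0][:,:,::-1])
cv2.imwrite("pics/fin.png",np.hstack([cv2.resize(np.ascontiguousarray(b[190:260,225:425]),(560,196),interpolation=2)]))
E
```

```text
t 19.05 tcp [ 0.4806 -0.1908  0.0418] zang -0.232 F [-1.5  1.5  9.8] shift mm [0. 0. 0.]
2 277 263 68.8 [80, 81, 81]
6 276 256 62.4 [119, 123, 123]
10 276 248 53.7 [136, 140, 139]
14 276 240 47.5 [254, 254, 253]
18 276 232 48.0 [254, 254, 253]
22 276 223 47.5 [253, 253, 252]
26 276 215 43.0 [94, 97, 95]
30 276 206 38.8 [147, 153, 153]
[[-1.8, -0.6, 4.7], [-2.7, 0.8, 5.1], [-1.1, -0.3, 4.7], [-2.0, -0.2, 5.3], [-2.3, -0.5, 5.4], [-1.4, 0.6, 5.4], [-1.7, 0.1, 5.0], [-1.7, 0.8, 6.0]] 0.04184893867498536
round shift px (0, 0) 0.98
square shift px (0, 0) 1.0
rocker shift px (0, 0) 0.94
vial shift px (0, 0) 1.0
weight shift px (0, 0) 1.0
terminal shift px (0, 0) 1.0
dish shift px (0, 0) 1.0
tape shift px (0, 0) 0.66
hex shift px (1, 1) 0.3
bar shift px (-6, -1) 0.27
```

The key is 7 mm down and steady at about 5 N. Adding a slight push for margin.

Request:
servo_tool(plan=[[0,[0.5,0,0],0]])

```text
time: 19.68
tool_pos: [0.4806, -0.1908, 0.0417]
tool_rot: [0.7, 0.077, 0.705, -0.087]
contact_force: [-3.3, 1.4, 10.9]
width: -0.0001
```

```bash
python3 - <<'E'
from h import *
for i in range(8): camera("top")
s=read_state(); F=np.array(s["contact_force"]); print(s["time"],np.round(F,1),np.round(s["tool_pos"],4))
if 4<F[2]<16: print(finish_job())
E
```

```text
20.075 [-2.4  0.4  9. ] [ 0.4805 -0.1908  0.0418]
the job is handed in; nothing more can be done
None
```

I pressed the rocker over, pushed the round button in, and then held the bar key down and handed the job in at 20 s. `finish_job()` gives no verdict.

**Checks that passed:**
- **Rocker:** the pressed half lay level at about 48 mm and stopped hard at its end.
- **Round button:** it bottomed out at about 22 N, with its top about 7 mm lower.
- **Bar key:** its top was about 7 mm lower, held with a steady 9 N.
- **Surroundings:** against the first top-camera picture, the other three boxes, vial, weight, terminal and dish showed no shift.

**Checks that failed or disagreed:**
- **Rocker force:** a stiff confirming push peaked at about 80 N. That is under the 120 N wrist limit, and as far as the picture shows only the finger was touching.
- **Hidden from view:** the tape, hex keys and bar box matched poorly in the top picture, probably because the arm covered them. I did not confirm their positions at the end.
- **Rocker shape:** the near half read flat in depth, not raised as the description implies. I judged "fully over" from the pressed half and the hard stop.
- **Fingertip length:** the tips touched about 8 mm above the TCP with the gripper shut, not 19 mm below it as `tcp_to_tips` says. I came down by force and depth instead.

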